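Roll the steel sleeve home on the marver

ROBOT

A 6-joint arm with a two-finger parallel gripper is mounted at the origin on the work surface. World frame = base frame: x ahead of the robot, y to its left, z up, the work surface at z = 0. Lengths are in m, angles in rad, forces in N, time in s.
With the tool pointing down it reaches from about 0.225 to 0.875 m from the base axis. Payload 3.4 kg.
Tool frame: the origin (TCP) lies at the very end of the fingers, on their centre line; the grasp point (between the pads) lies 19 mm behind it; z points along the fingers, y is the line along which they close (so a half turn about z gives the same grasp; the last joint's range is limited). The gripper opens to 85 mm and grips with 20 to 120 N. Pads are 22 mm wide; open, the fingers measure 114 mm over their backs; the gripper's body (76 mm by 85 mm) begins 54 mm behind the grasp point. The pads swing forward as they close: fully open they stand 13 mm farther back than shut.
Start: joints at [-1.455, 0.276, 1.505, -0, 1.361, -0.121], TCP at [0.135, -0.559, 0.196] pointing down, gripper open.
Joint ranges: [-2.89, 2.89], [-0.75, 2.08], [0.22, 2.7], [-1.18, 4.32], [0.11, 2.71], [-2.7, 2.7]. Speed limits (rad/s): [2.57, 2.57, 3.14, 3.14, 3.14, 3.14].

INTERFACE

Orientations are given as a unit quaternion [w, x, y, z].
In Python, from rig import get_state, optics, sign_off gives the robot as it stands.
- The arm moves only by the tool send_rows, never from a script. Its argument "increments" is a list of rows, each an object with "gripper": the gripper's target within -1 to 1 (shut at 1, half-way at 0, fully open at -1); "linear": the shift along the world's x, y, z in m, a list of three; "delta_rot": the turn, a rotation vector about the world's x, y, z in rad, a list of three. In form: [{"gripper": gripper, "linear": [dx, dy, dz], "delta_rot": [rx, ry, rz]}, ...]. A call has 1 to 8 rows; each row is the pose to reach, as a shift and turn from the pose commanded when the call began; what a row does not reach only later rows make up. A row lasts 1/10 s, in which the tool goes at most 50 mm and 8.59 degrees, less where a joint would pass 70% of its speed; a pose out of reach is approached as far as the arm can. A call with a gripper value outside its range is refused whole. The fingers move at their own pace and stop on an object; "newtons" is the grip in N (left out, the last holds). Time passes only in rows, so rows that repeat a pose let the fingers close. It gives the time, the measured TCP pose, the force, the opening and the grip force at its end, in the units of the state.
- get_state(): the state, without advancing time (a new reading comes with each control period).
- optics.get_image(name): name is "side" or "top" or "wrist"; returns a dict with "pixels" (384x512x3 uint8, blue, green, red), "K" (3x3 intrinsics, pixels), "rvec" (rotation vector, rad) and "tvec" (3), from world to camera coordinates, as OpenCV has them; the wrist camera has in their place "T_tool_cam" (4x4, takes a point from camera to tool coordinates, whose origin is the TCP and whose axes are the flange's). Camera axes: x right, y down, z forward; pixel columns grow to the right and rows downward; lengths in m; the calibration is good to about 2 mm. The wrist camera is an equidistant fisheye: a pixel r from the principal point sees the ray r / f radians off the axis. A picture is of the moment at which its call begins: read the wrist's pose just before it. There is no depth.
- sign_off(): hands the job in; it is judged then, once.
The state is a dict: "clock": time; "qpos": joint angles; "qd": joint speeds; "effort": joint torques, N m; "position": TCP position; "ee_rot": TCP orientation; "contact_force": force on the tool from outside, world axes, zero at the start; "moment": the same for the moment, N m; "width": finger opening in m; "gripper_force": force on a finger pad.
Only numpy, scipy, OpenCV 4.12 (cv2) and the standard library are available. Lean on these libraries where they do the work, as an engineer would, in place of code of your own. Each camera call takes 0.05 s, during which the arm holds its last target. There are 200 camera calls.

TASK

Take the wooden float from its cork mat, lay its flat underside on top of the polished steel sleeve and roll the sleeve slowly and gently along the marver plate, up onto its slightly raised seat, until it lies square and fully home against the stop rail, and keep the float pushing it against the rail for a moment. Then put the float back flat on the middle of its mat and let go. Only the float's underside may touch the sleeve (never the gripper, and do not push it from behind with the float's edge), and leave everything else alone.

Things in the scene. Friction and masses are not known exactly. Their poses are not given: they have to be found in the camera images.
- paddle: Wooden hand float, 0.28 kg: flat blade 180 x 80 x 14 mm (its x, y, z) with a plain upright rib across the middle of its top, 24 mm thick (x), 60 mm long (y), from 14 to 54 mm above the underside. Origin: centre of the flat underside; z up. Grip the rib across its 24 mm, low down, fingertips just above the blade. It starts flat on the cork mat.
- sleeve: Polished steel tube, 40 mm diameter, 110 mm long, 0.25 to 0.46 kg, lying on the marver plate up to 7 degrees out of square, 52 to 89 mm short of home. Origin: its centre; y is the tube's axis (x and z turn as it rolls). Hard: 1 mm of height error means many newtons. Over 16 N from the float, any touch of the gripper, or rolling above 0.2 m/s spoils it.
- marver: Fixed dark steel plate on levelling feet, 300 x 190 x 10 mm (x, y, z), level. Origin: centre of the plate's underside, which stands 4 to 10 mm over the table (the feet are set differently each time); the upper face is at z = 10 mm; from x = 30 to 50 mm a shallow bevel climbs to a seat 2 mm higher (z = 12 mm), on which the rail stands. x is the rolling direction, to the rail.
- stop: Steel stop rail fixed across the marver plate, 12 mm thick (x), 170 mm long (y), 24 mm high, lower than the sleeve so the float passes over it. Origin: centre of its underside, on the raised seat, 100 mm along x from the marver's origin; the rail's face is 6 mm towards -x of that. One end of the sleeve often meets it first. Over 13 N between sleeve and rail is too much.
- home (a point): Point on the marver (74, 0, 32 mm in its frame) where the sleeve's centre lies when it is fully home against the rail, on the plate's middle line. The sleeve rolls half as far as the float on top of it travels, so it shifts back along the blade by as much as it rolls.
- mat: Thin fixed cork mat, 210 x 120 x 4 mm (x, y, z), on the table left or right of the marver. Origin: centre of its underside, on the table.
- mould: Bystander: black round mould, 60 mm across, 45 mm high, in the aluminium tray. Origin: centre of its underside.
- collar: Bystander: brass collar, 32 mm diameter, 30 mm high, standing in the aluminium tray. Origin: centre of its underside.
- offcut: Bystander: small steel offcut, 24 mm diameter, 24 mm high, standing on the marver plate beyond the stop rail; the float passes over it. Origin: centre of its underside.
- bottle: Bystander: white bottle with a red cap, 60 mm across, 170 mm high, standing to the left beyond the mats. Origin: centre of its underside.
- jacks: Bystander: glassblower's steel jacks (long spring tongs) lying flat, 230 mm long, about 10 mm high. Origin: near the middle, on the table.
- block: Bystander: dark wooden shaping ladle, cup 72 mm across, 45 mm high, with a handle. Origin: centre of the cup's underside.
- wrench: Bystander: steel wrench lying flat on the table. Origin: near its middle, on the table.

How it is judged:
On the way, in this order (a step that is already met when the one before it is completed fails the run):
1. the float has been lifted off its mat (z of paddle in the frame of mat above 0.03 m), for 0.2 s.
2. the sleeve has rolled about a quarter turn under the float, still short of the rail (contact force between paddle and sleeve above 0.3 N and angle between the z axis of sleeve and the z axis of marver, either way round above 1.2 rad and x of sleeve in the frame of marver below 0.071 m).
3. the float presses the sleeve against the stop rail (over 1 N on each) for 0.3 s (contact force between paddle and sleeve above 1 N and contact force between sleeve and stop above 1 N and x of sleeve in the frame of marver above 0.0715 m), for 0.3 s.
At the end, for the whole second after the job is handed in: The sleeve rests on the plate against the rail: its axis 70.5 to 76.5 mm along the marver's x, under 50 mm off its middle line, on its seat, square within 0.05 rad. The float lies flat and released on the mat, centre within 40 mm of the mat's. Both at rest (x of sleeve in the frame of marver between 0.0705 and 0.0765 m and y of sleeve in the frame of marver between -0.05 and 0.05 m and z of sleeve in the frame of marver between 0.029 and 0.035 m and angle between the y axis of sleeve and the y axis of marver, either way round below 0.05 rad and linear speed of each of sleeve, paddle below 0.02 m/s and horizontal distance between paddle and mat below 0.04 m and z of paddle in the frame of mat below 0.01 m and angle between paddle's own z axis and vertical below 0.08 rad); the robot touches nothing.
It fails at once if the sleeve is pressed by the float with more than 16 N, or against the rail with more than 13 N (contact force between paddle and sleeve above 16 N or contact force between sleeve and stop above 13 N).
It fails at once if the gripper or arm touches the sleeve (contact force between any of the fingers, the arm and sleeve above 0.3 N).
It fails at once if the float pushes the sleeve from the side: it bears on it with its underside more than 12 mm below the sleeve's top (contact force between paddle and sleeve above 0.5 N and z of paddle in the frame of marver below 0.038 m).
It fails at once if the sleeve rolls faster than 0.2 m/s (linear speed of sleeve above 0.2 m/s).
It fails at once if a bystander is moved more than 25 mm (distance of any of mould, collar, offcut, bottle, jacks, block, wrench from where it was at the start of the episode above 0.025 m).
It also fails if it takes over 72 s, if anything falls off the work surface, if the arm or the gripper's body presses on something with over 40 N, if the wrist force passes 120 N, or if a joint passes its speed limit or range.

## Working session

There is one attempt and no reset: what is moved stays moved. The work goes in short steps, Python scripts to look and compute and a tool call to move; the robot and the scene stay as the last step left them, time stands still between calls to the robot, and variables do not carry over. Pictures are saved under pics/ and viewed, at most 14 in all, crops included, and the job is handed in when it is done.

Besides the shell and the picture viewer there is one more tool, called after ">>>" in YAML: its name, and indented under it one key for each argument. send_rows: Moves the arm, as the interface text tells. Its arguments: {"type":"object","properties":{"increments":{"type":"array"},"newtons":{"type":"number"}},"required":["increments"]}

```bash
mkdir -p pics
python3 - <<'E'
from rig import get_state, optics
import cv2,numpy as np,pickle
s=get_state();print(s)
d={}
for n in("top","side"):
    i=optics.get_image(n);d[n]=i;print(n,i["K"].tolist(),np.ravel(i["rvec"]),np.ravel(i["tvec"]))
    cv2.imwrite(f"pics/{n}0.png",cv2.resize(i["pixels"],(800,600),interpolation=cv2.INTER_CUBIC))
pickle.dump(d,open("d0.pkl","wb"))
E
```

```text
{'clock': 0.0, 'qpos': array([-1.45498883e+00,  2.76612281e-01,  1.50615356e+00, -2.49212700e-05,
        1.36067879e+00, -1.21016257e-01]), 'qd': array([-0.00041759,  0.00074999,  0.00025328, -0.00042874,  0.00119377,
        0.0008535 ]), 'effort': array([-2.44278956e-03, -4.16786885e+01, -2.45806915e+01, -3.09548432e-04,
        1.11504659e-02, -3.11996700e-05]), 'position': array([ 0.1348112 , -0.55836088,  0.19552177]), 'ee_rot': array([-9.26016063e-04,  9.92996767e-01,  1.18137898e-01, -9.77250833e-06]), 'contact_force': array([-0.24251448, -0.0485666 ,  0.49870585]), 'moment': array([0.0209036 , 0.02640246, 0.04128115]), 'gripper_force': 0.0, 'width': 0.08565257741978538}
top [[444.17140111106954, 0.0, 251.4166964509527], [0.0, 444.17140111106954, 191.31388985246673], [0.0, 0.0, 1.0]] [ 2.15469524 -2.1153882   0.17311404] [-0.01080633  0.51364917  1.16988623]
side [[361.29877093223746, 0.0, 260.84548272747924], [0.0, 361.29877093223746, 189.1273463462876], [0.0, 0.0, 1.0]] [ 0.5740408  -2.68100367  1.11975911] [0.4345464  0.18703588 0.99280369]
```

View pics/top0.png

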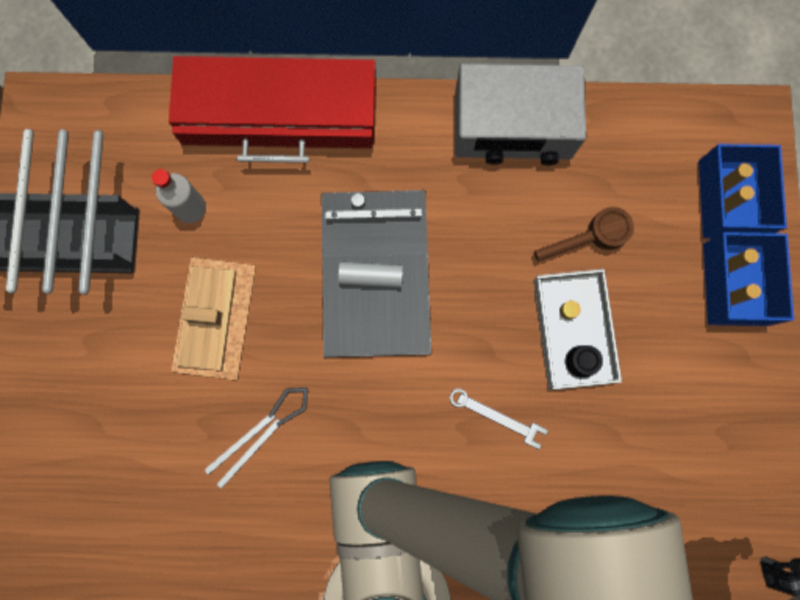

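View pics/side0.png

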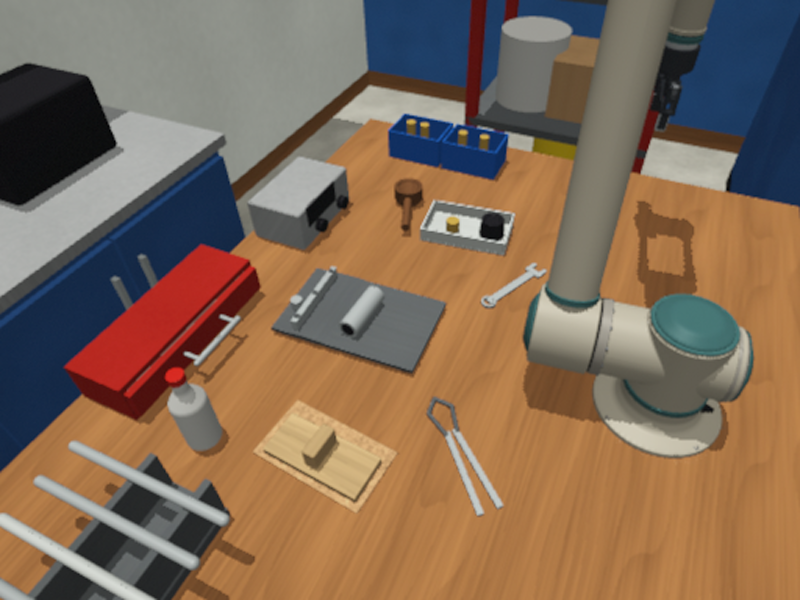

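Top view (800 px scale): the plate spans about (322,193)–(431,357) with the rail at its far end, row 214. The sleeve is at (371,275), the mat at (214,319) to its left, and the rib at (202,314). The side view agrees with this.

```bash
cat > h.py <<'E'
import numpy as np,cv2,pickle
from scipy.spatial.transform import Rotation as R
def cast(i,px,z):
    "pixels (N,2) of a fixed camera -> world points on plane z"
    px=np.asarray(px,float).reshape(-1,2);Rm=R.from_rotvec(np.ravel(i["rvec"])).as_matrix();c=-Rm.T@np.ravel(i["tvec"])
    d=np.c_[px,np.ones(len(px))]@np.linalg.inv(i["K"]).T@Rm
    return c+d*((z-c[2])/d[:,2])[:,None]
def wcast(i,s,px,z):
    "wrist fisheye pixels -> world points on plane z"
    px=np.asarray(px,float).reshape(-1,2);K=i["K"];q=np.roll(s["ee_rot"],-1)
    u=(px-K[:2,2])/[K[0,0],K[1,1]];r=np.linalg.norm(u,axis=1)
    d=np.c_[u*np.sinc(r/np.pi)[:,None],np.cos(r)] # sin(r)*u/r
    T=i["T_tool_cam"];W=R.from_quat(q).as_matrix()
    c=W@T[:3,3]+s["position"];d=d@(W@T[:3,:3]).T
    return c+d*((z-c[2])/d[:,2])[:,None]
E
python3 - <<'E'
from h import *
np.set_printoptions(precision=4,suppress=True)
d=pickle.load(open("d0.pkl","rb"));t=d["top"];im=t["pixels"]
f=.64
P=lambda p,z:print(cast(t,(np.array(p)+.5)*f-.5,z)[:,:2].tolist())
hsv=cv2.cvtColor(im,cv2.COLOR_BGR2HSV)
def rect(m,z,n):
    c=max(cv2.findContours(m,0,1)[0],key=cv2.contourArea)
    w=cast(t,c.reshape(-1,2),z)[:,:2].astype(np.float32);r=cv2.minAreaRect(w*1000);print(n,r)
roi=np.zeros(im.shape[:2],np.uint8);roi[115:235,200:285]=255
m=((hsv[...,1]<70)*255).astype(np.uint8)&roi
rect(m,.017,"marver")
roi2=np.zeros_like(roi);roi2[160:192,212:265]=255
for th in(120,140): rect(((hsv[...,2]>th)*255).astype(np.uint8)&m&roi2,.04,"sleeve")
roi3=np.zeros_like(roi);roi3[125:145,205:275]=255
rect(((hsv[...,2]>160)*255).astype(np.uint8)&m&roi3,.043,"rail")
P([(193,258),(255,265),(238,380),(173,373)],.004)
P([(190,262),(237,266),(222,371),(176,367)],.018)
P([(184,308),(219,309),(219,321),(182,320)],.058)
P([(322,193),(425,190),(431,354),(324,357)],.017)
E
```

```text
marver ((567.3079833984375, 32.09089660644531), (300.0412292480469, 189.8294677734375), 2.6033904552459717)
sleeve ((560.2129516601562, 40.62731170654297), (113.71971893310547, 35.08432388305664), 88.26509094238281)
sleeve ((561.16455078125, 40.44244384765625), (112.93233489990234, 30.81317710876465), 87.61156463623047)
rail ((669.664794921875, 2.683034896850586), (11.524683952331543, 61.284400939941406), 1.0495558977127075)
[[0.5893845610246362, 0.36438532490253606], [0.5784452369576627, 0.2508785944151619], [0.3702505848009161, 0.2703625337643257], [0.38044853170205073, 0.3861621675716315]]
[[0.5788328474725409, 0.365100045064976], [0.5730428306151821, 0.28020261083563164], [0.3847872694499528, 0.29612168923114324], [0.3902850965154851, 0.37719282884795374]]
[[0.48921306785184815, 0.35791480112856866], [0.4885819570489413, 0.2976190103210537], [0.46779604215773, 0.2963843555147574], [0.46835689521370255, 0.3599382599641887]]
[[0.7124336963683779, 0.13246172044868246], [0.7215929598022006, -0.05587629972153288], [0.4214107615865855, -0.0697266355773721], [0.41266663365489076, 0.11840025324247712]]
```

>>> send_rows:
  increments:
    - {"gripper": -1, "linear": [0.02, 0.03, 0.01], "delta_rot": [0, 0, 0.05]}
    - {"gripper": -1, "linear": [0.04, 0.075, 0.02], "delta_rot": [0, 0, 0.15]}
    - {"gripper": -1, "linear": [0.06, 0.12, 0.03], "delta_rot": [0, 0, 0.26]}
    - {"gripper": -1, "linear": [0.08, 0.165, 0.04], "delta_rot": [0, 0, 0.37]}
    - {"gripper": -1, "linear": [0.1, 0.21, 0.05], "delta_rot": [0, 0, 0.48]}
    - {"gripper": -1, "linear": [0.12, 0.255, 0.05], "delta_rot": [0, 0, 0.58]}
    - {"gripper": -1, "linear": [0.14, 0.3, 0.05], "delta_rot": [0, 0, 0.68]}
    - {"gripper": -1, "linear": [0.16, 0.345, 0.05], "delta_rot": [0, 0, 0.78]}

```text
clock: 0.9
position: [0.295, -0.2119, 0.2463]
ee_rot: [0.0, 0.873, 0.488, 0.0]
contact_force: [1.4, 0.1, 0.6]
width: 0.0853
gripper_force: 0.0
```

>>> send_rows:
  increments:
    - {"gripper": -1, "linear": [0.02, 0.045, 0], "delta_rot": [0, 0, 0.06]}
    - {"gripper": -1, "linear": [0.04, 0.09, 0], "delta_rot": [0, 0, 0.12]}
    - {"gripper": -1, "linear": [0.06, 0.135, 0], "delta_rot": [0, 0, 0.18]}
    - {"gripper": -1, "linear": [0.08, 0.18, 0], "delta_rot": [0, 0, 0.24]}
    - {"gripper": -1, "linear": [0.1, 0.225, 0], "delta_rot": [0, 0, 0.3]}
    - {"gripper": -1, "linear": [0.12, 0.27, 0], "delta_rot": [0, 0, 0.36]}
    - {"gripper": -1, "linear": [0.14, 0.315, 0], "delta_rot": [0, 0, 0.42]}
    - {"gripper": -1, "linear": [0.15, 0.355, 0], "delta_rot": [0, 0, 0.468]}

```text
clock: 1.7
position: [0.4458, 0.1435, 0.246]
ee_rot: [0.0, 0.736, 0.677, 0.0]
contact_force: [-0.3, -0.2, -0.2]
width: 0.0856
gripper_force: 0.0
```

>>> send_rows:
  increments:
    - {"gripper": -1, "linear": [0.02, 0.045, 0], "delta_rot": [0, 0, 0]}
    - {"gripper": -1, "linear": [0.03, 0.085, 0], "delta_rot": [0, 0, 0]}
    - {"gripper": -1, "linear": [0.03, 0.125, 0], "delta_rot": [0, 0, 0]}
    - {"gripper": -1, "linear": [0.035, 0.165, 0], "delta_rot": [0, 0, 0]}
    - {"gripper": -1, "linear": [0.035, 0.185, 0], "delta_rot": [0, 0, 0]}
    - {"gripper": -1, "linear": [0.035, 0.185, 0], "delta_rot": [0, 0, 0]}
    - {"gripper": -1, "linear": [0.035, 0.185, 0], "delta_rot": [0, 0, 0]}

```text
clock: 2.4
position: [0.4795, 0.3256, 0.2458]
ee_rot: [0.0, 0.737, 0.676, -0.001]
contact_force: [0.9, 0.1, -0.3]
width: 0.0854
gripper_force: 0.0
```

Run:
```python
from rig import get_state, optics
from h import *
s=get_state();i=optics.get_image("wrist");pickle.dump((i,s),open("w1.pkl","wb"))
print(s["clock"],s["position"],s["ee_rot"],s["contact_force"],i["K"],i["T_tool_cam"])
cv2.imwrite("pics/w1.png",cv2.resize(i["pixels"],(800,600),interpolation=cv2.INTER_CUBIC))
```

```text
2.4 [0.47945303 0.3255856  0.24576676] [ 2.33401384e-04  7.36536115e-01  6.76397489e-01 -9.66169642e-04] [ 0.8509814   0.07325446 -0.32248345] [[297.31863964   0.         258.0461867 ]
 [  0.         297.31863964 186.33648524]
 [  0.           0.           1.        ]] [[-7.27441473e-04 -9.59155444e-01 -2.82878606e-01  7.13488322e-02]
 [ 9.99999565e-01 -5.32538185e-04 -7.65891279e-04  6.05266405e-04]
 [ 5.83965130e-04 -2.82879040e-01  9.59155414e-01 -1.76526327e-01]
 [ 0.00000000e+00  0.00000000e+00  0.00000000e+00  1.00000000e+00]]
```

View pics/w1.png

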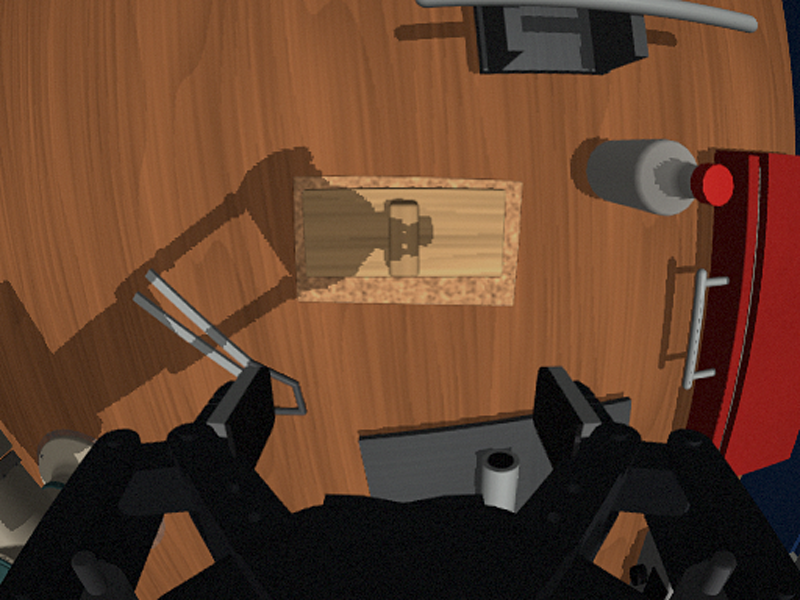

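Wrist view: mat corners (295,177),(522,183),(514,305),(299,301). The blade spans (303,189)–(506,277) and the rib top spans (391,201)–(419,275).

Run:
```python
from h import *
np.set_printoptions(precision=4,suppress=True)
i,s=pickle.load(open("w1.pkl","rb"))
def P(n,p,z):
    w=wcast(i,s,(np.array(p)+.5)*.64-.5,z)[:,:2];e=np.array([w[1]-w[0],w[2]-w[3],w[2]-w[1],w[3]-w[0]])
    print(n,w.mean(0),np.linalg.norm(e,axis=1),np.degrees(np.arctan2(e[:,1],e[:,0])))
P("mat",[(295,177),(522,183),(514,305),(299,301)],.004)
P("blade",[(303,189),(506,192),(503,277),(302,276)],.018)
P("rib",[(391,201),(418,201),(419,275),(390,275)],.058)
y=np.degrees(2*np.arctan2(s["ee_rot"][2],s["ee_rot"][1]));print("tool x angle",y)
```

```text
mat [0.483  0.3199] [0.2067 0.2072 0.1168 0.118 ] [ -6.3405  -6.0148 -95.5958 -95.8686]
blade [0.48   0.3306] [0.1784 0.1836 0.0774 0.0793] [ -5.7468  -5.1905 -94.3742 -98.1418]
rib [0.4811 0.3329] [0.0211 0.0235 0.06   0.06  ] [ -4.8915  -4.8902 -93.765  -96.0143]
tool x angle 85.12558692549467
```

>>> send_rows:
  increments:
    - {"gripper": -1, "linear": [0.001, 0.005, -0.03], "delta_rot": [0, 0, 0]}
    - {"gripper": -1, "linear": [0.0015, 0.005, -0.07], "delta_rot": [0, 0, -0.005]}
    - {"gripper": -1, "linear": [0.0015, 0.005, -0.115], "delta_rot": [0, 0, -0.005]}
    - {"gripper": -1, "linear": [0.0015, 0.005, -0.155], "delta_rot": [0, 0, -0.005]}
    - {"gripper": -1, "linear": [0.0015, 0.005, -0.19], "delta_rot": [0, 0, -0.005]}
    - {"gripper": -1, "linear": [0.0015, 0.005, -0.21], "delta_rot": [0, 0, -0.005]}
    - {"gripper": -1, "linear": [0.0015, 0.005, -0.22], "delta_rot": [0, 0, -0.005]}
    - {"gripper": -1, "linear": [0.0015, 0.005, -0.2235], "delta_rot": [0, 0, -0.005]}

```text
clock: 3.25
position: [0.4812, 0.3297, 0.0224]
ee_rot: [-0.0, 0.739, 0.674, -0.001]
contact_force: [-0.3, 1.0, 0.8]
width: 0.0854
gripper_force: 0.0
```

>>> send_rows:
  newtons: 80
  increments:
    - {"gripper": -0.2, "linear": [0, 0, 0], "delta_rot": [0, 0, 0]}
    - {"gripper": 0.2, "linear": [0, 0, 0], "delta_rot": [0, 0, 0]}
    - {"gripper": 0.6, "linear": [0, 0, 0], "delta_rot": [0, 0, 0]}
    - {"gripper": 1, "linear": [0, 0, 0], "delta_rot": [0, 0, 0]}
    - {"gripper": 1, "linear": [0, 0, 0], "delta_rot": [0, 0, 0]}
    - {"gripper": 1, "linear": [0, 0, 0], "delta_rot": [0, 0, 0]}
    - {"gripper": 1, "linear": [0, 0, 0], "delta_rot": [0, 0, 0]}
    - {"gripper": 1, "linear": [0, 0, 0], "delta_rot": [0, 0, 0]}

```text
clock: 4.05
position: [0.4814, 0.3311, 0.0232]
ee_rot: [0.0, 0.739, 0.674, 0.0]
contact_force: [-1.3, -1.1, 3.7]
width: 0.0003
gripper_force: 1.2
```

Run:
```python
from rig import get_state, optics
from h import *
i=optics.get_image("wrist");s=get_state();print(s["width"],s["gripper_force"],s["position"],s["contact_force"])
t=optics.get_image("side")
a=cv2.resize(i["pixels"],(512,384));b=cv2.resize(t["pixels"][230:350,120:280],(512,384),interpolation=cv2.INTER_CUBIC)
cv2.imwrite("pics/w2.png",cv2.resize(np.vstack([a,b]),(400*1,600)))
```

```text
-2.7722608358924892e-05 1.3801047205924988 [0.48143748 0.33115757 0.02319557] [-0.3774755  -0.0861641   2.96563142]
```

View pics/w2.png

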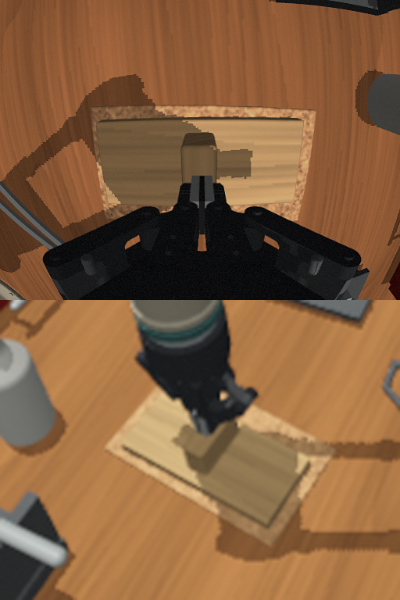

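The wrist view shows the fingers shut at or against the rib's near end (tips at about (203,180)) rather than around it. The rib top is at rows 145–180 and the blade's far edge at row 120. I'll compute where things are.

Run:
```python
from rig import get_state, optics
from h import *
np.set_printoptions(precision=4,suppress=True)
s=get_state();i=optics.get_image("wrist");f=lambda p:np.array(p)*1.28
for n,p,z in(("mat far",[(92,107),(315,109)],.004),("blade far top",[(97,119),(302,119)],.018),("rib far top",[(183,146),(215,146)],.058),("rib near?",[(182,180),(217,180)],.058)):
    print(n,wcast(i,s,f(p),z)[:,:2].tolist())
cv2.imwrite("pics/w3.png",cv2.resize(i["pixels"][120:330,130:390],(780,630-30),interpolation=cv2.INTER_CUBIC))
print(s["qpos"],s["effort"])
```

```text
mat far [[0.3870374056731871, 0.39031110638000266], [0.589991382206677, 0.3699982005700965]]
blade far top [[0.39723232836832406, 0.38033723117846285], [0.570069103063039, 0.36431514679216587]]
rib far top [[0.4727796646999167, 0.361321428931078], [0.49309759058827385, 0.35945472380467125]]
rib near? [[0.46929442312483916, 0.33770466888809925], [0.4927098335312185, 0.3355774734719165]]
[0.4834 0.4339 1.7304 0.0001 0.977  0.5744] [ -0.2336 -44.0586 -18.8479  -0.1028  -0.2039   0.0004]
```

View pics/w3.png

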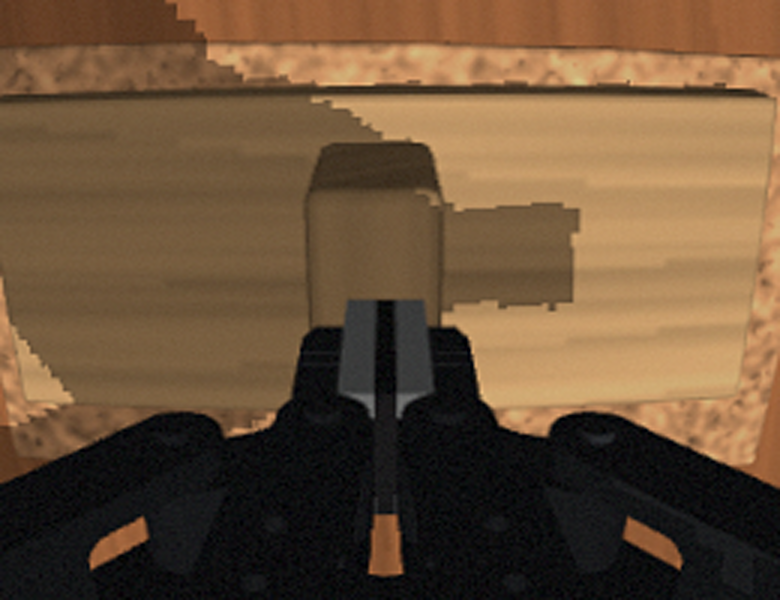

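>>> send_rows:
  increments:
    - {"gripper": -1, "linear": [0, 0, 0], "delta_rot": [0, 0, 0]}
    - {"gripper": -1, "linear": [0, 0, 0], "delta_rot": [0, 0, 0]}
    - {"gripper": -1, "linear": [0, 0, 0], "delta_rot": [0, 0, 0]}
    - {"gripper": -1, "linear": [0, 0, 0], "delta_rot": [0, 0, 0]}
    - {"gripper": -1, "linear": [0, 0, 0], "delta_rot": [0, 0, 0]}
    - {"gripper": -1, "linear": [0, 0, 0], "delta_rot": [0, 0, 0]}

```text
clock: 4.8
position: [0.4812, 0.3309, 0.0227]
ee_rot: [-0.0, 0.739, 0.674, -0.0]
contact_force: [-0.2, -0.1, 0.1]
width: 0.0849
gripper_force: 0.0
```

Run:
```python
from rig import get_state, optics
from h import *
s=get_state();i=optics.get_image("wrist");print(s["width"],s["position"],s["contact_force"],s["ee_rot"])
pickle.dump((i,s),open("w4.pkl","wb"))
cv2.imwrite("pics/w4.png",cv2.resize(i["pixels"][100:384,60:456],(780,560),interpolation=cv2.INTER_CUBIC))
```

```text
0.08493516457912986 [0.48118121 0.33091469 0.02267343] [-0.16097425 -0.1440338   0.05958333] [-3.76042233e-05  7.38528470e-01  6.74222240e-01 -2.62498850e-04]
```

View pics/w4.png

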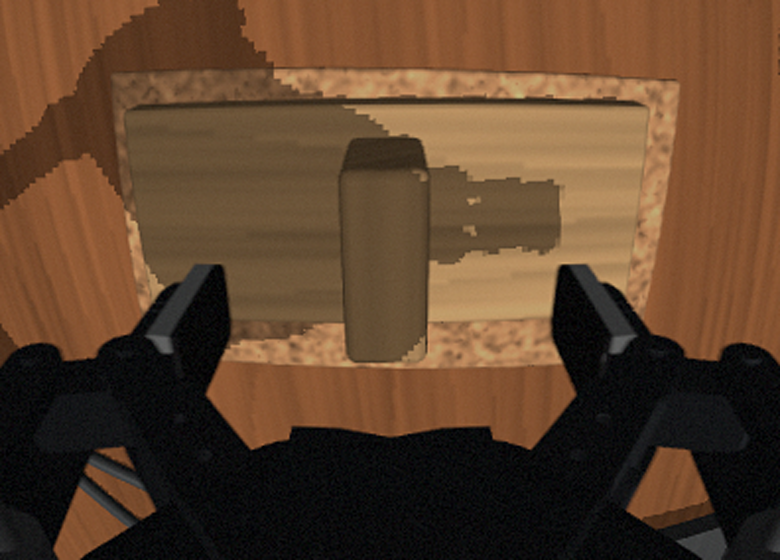

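The fingers had shut on top of the rib. Their tips sit about 35 mm behind the reported TCP, at z_tool ≈ −0.04 in this view, and the paddle has not moved. I'll go lower and test with a light closing.

>>> send_rows:
  increments:
    - {"gripper": -1, "linear": [0, 0, -0.003], "delta_rot": [0, 0, 0]}
    - {"gripper": -1, "linear": [0, 0, -0.006], "delta_rot": [0, 0, 0]}
    - {"gripper": -1, "linear": [0, 0, -0.009], "delta_rot": [0, 0, 0]}
    - {"gripper": -1, "linear": [0, 0, -0.012], "delta_rot": [0, 0, 0]}
    - {"gripper": -1, "linear": [0, 0, -0.015], "delta_rot": [0, 0, 0]}
    - {"gripper": -1, "linear": [0, 0, -0.015], "delta_rot": [0, 0, 0]}

```text
clock: 5.45
position: [0.481, 0.3308, 0.0073]
ee_rot: [-0.0, 0.739, 0.674, -0.001]
contact_force: [-0.5, -0.2, -0.3]
width: 0.0854
gripper_force: 0.0
```

>>> send_rows:
  newtons: 20
  increments:
    - {"gripper": 0, "linear": [0, 0, 0], "delta_rot": [0, 0, 0]}
    - {"gripper": 0.2, "linear": [0, 0, 0], "delta_rot": [0, 0, 0]}
    - {"gripper": 0.4, "linear": [0, 0, 0], "delta_rot": [0, 0, 0]}
    - {"gripper": 0.6, "linear": [0, 0, 0], "delta_rot": [0, 0, 0]}
    - {"gripper": 0.6, "linear": [0, 0, 0], "delta_rot": [0, 0, 0]}
    - {"gripper": 0.6, "linear": [0, 0, 0], "delta_rot": [0, 0, 0]}

```text
clock: 6.05
position: [0.4812, 0.3311, 0.0081]
ee_rot: [-0.0, 0.739, 0.674, 0.0]
contact_force: [-0.7, -0.4, 1.0]
width: 0.0234
gripper_force: 22.3
```

>>> send_rows:
  increments:
    - {"gripper": -0.5, "linear": [0, 0, 0], "delta_rot": [0, 0, 0]}
    - {"gripper": -0.5, "linear": [0, 0, 0], "delta_rot": [0, 0, 0]}
    - {"gripper": -0.5, "linear": [0, 0, -0.005], "delta_rot": [0, 0, 0]}
    - {"gripper": -0.5, "linear": [0, 0, -0.01], "delta_rot": [0, 0, 0]}
    - {"gripper": -0.5, "linear": [0, 0, -0.014], "delta_rot": [0, 0, 0]}
    - {"gripper": -0.5, "linear": [0, 0, -0.018], "delta_rot": [0, 0, 0]}
    - {"gripper": -0.5, "linear": [0, 0, -0.02], "delta_rot": [0, 0, 0]}
    - {"gripper": -0.5, "linear": [0, 0, -0.02], "delta_rot": [0, 0, 0]}

```text
clock: 6.85
position: [0.4811, 0.3308, -0.0126]
ee_rot: [-0.0, 0.739, 0.674, -0.0]
contact_force: [-0.1, -0.4, 0.0]
width: 0.064
gripper_force: 0.0
```

>>> send_rows:
  newtons: 80
  increments:
    - {"gripper": 0, "linear": [0, 0, 0], "delta_rot": [0, 0, 0]}
    - {"gripper": 0.2, "linear": [0, 0, 0], "delta_rot": [0, 0, 0]}
    - {"gripper": 0.4, "linear": [0, 0, 0], "delta_rot": [0, 0, 0]}
    - {"gripper": 0.7, "linear": [0, 0, 0], "delta_rot": [0, 0, 0]}
    - {"gripper": 1, "linear": [0, 0, 0], "delta_rot": [0, 0, 0]}
    - {"gripper": 1, "linear": [0, 0, 0], "delta_rot": [0, 0, 0]}

```text
clock: 7.45
position: [0.4816, 0.3311, -0.0117]
ee_rot: [0.0, 0.739, 0.674, 0.0]
contact_force: [-0.6, -1.1, 3.1]
width: 0.0231
gripper_force: 79.1
```

>>> send_rows:
  increments:
    - {"gripper": 1, "linear": [0, 0, 0.003], "delta_rot": [0, 0, 0]}
    - {"gripper": 1, "linear": [0, 0, 0.015], "delta_rot": [0, 0, 0]}
    - {"gripper": 1, "linear": [0, 0, 0.035], "delta_rot": [0, 0, 0]}
    - {"gripper": 1, "linear": [0, 0, 0.06], "delta_rot": [0, 0, 0]}
    - {"gripper": 1, "linear": [0, 0, 0.085], "delta_rot": [0, 0, 0]}
    - {"gripper": 1, "linear": [0, 0, 0.1], "delta_rot": [0, 0, 0]}
    - {"gripper": 1, "linear": [0.005, -0.01, 0.105], "delta_rot": [0, 0, 0]}
    - {"gripper": 1, "linear": [0.01, -0.03, 0.105], "delta_rot": [0, 0, 0]}

```text
clock: 8.25
position: [0.4922, 0.3014, 0.0939]
ee_rot: [0.0, 0.738, 0.675, 0.001]
contact_force: [-0.2, -0.4, -3.4]
width: 0.0234
gripper_force: 78.6
```

>>> send_rows:
  increments:
    - {"gripper": 1, "linear": [0.005, -0.03, 0], "delta_rot": [0, 0, 0]}
    - {"gripper": 1, "linear": [0.01, -0.065, 0], "delta_rot": [0, 0, 0]}
    - {"gripper": 1, "linear": [0.015, -0.105, 0], "delta_rot": [0, 0, 0]}
    - {"gripper": 1, "linear": [0.02, -0.145, 0], "delta_rot": [0, 0, 0]}
    - {"gripper": 1, "linear": [0.025, -0.185, 0], "delta_rot": [0, 0, 0]}
    - {"gripper": 1, "linear": [0.03, -0.225, 0], "delta_rot": [0, 0, 0]}
    - {"gripper": 1, "linear": [0.03, -0.25, 0], "delta_rot": [0, 0, 0]}
    - {"gripper": 1, "linear": [0.03, -0.263, 0], "delta_rot": [0, 0, 0]}

```text
clock: 9.05
position: [0.5206, 0.0351, 0.0924]
ee_rot: [-0.0, 0.739, 0.673, -0.001]
contact_force: [-0.6, 1.3, -2.3]
width: 0.023
gripper_force: 78.6
```

>>> send_rows:
  increments:
    - {"gripper": 1, "linear": [0, 0, -0.003], "delta_rot": [0, 0, 0]}
    - {"gripper": 1, "linear": [0, 0, -0.008], "delta_rot": [0, 0, 0]}
    - {"gripper": 1, "linear": [0, 0, -0.014], "delta_rot": [0, 0, 0]}
    - {"gripper": 1, "linear": [0, 0, -0.018], "delta_rot": [0, 0, 0]}
    - {"gripper": 1, "linear": [0, 0, -0.02], "delta_rot": [0, 0, 0]}
    - {"gripper": 1, "linear": [0, 0, -0.02], "delta_rot": [0, 0, 0]}
    - {"gripper": 1, "linear": [0, 0, -0.02], "delta_rot": [0, 0, 0]}

```text
clock: 9.75
position: [0.5215, 0.0384, 0.0729]
ee_rot: [0.0, 0.738, 0.674, 0.0]
contact_force: [0.3, -0.5, -2.2]
width: 0.0232
gripper_force: 78.6
```

Run:
```python
from rig import get_state, optics
from h import *
t=optics.get_image("side");w=optics.get_image("wrist");s=get_state();print(s["position"],s["ee_rot"],s["contact_force"],s["width"],s["gripper_force"])
a=cv2.resize(t["pixels"][140:280,150:340],(780,575),interpolation=cv2.INTER_CUBIC)
cv2.imwrite("pics/s5.png",a)
pickle.dump((t,w,s),open("s5.pkl","wb"))
```

```text
[0.52163113 0.03816803 0.07313311] [2.22149577e-04 7.38446487e-01 6.74312008e-01 2.27343361e-04] [ 0.1465437   0.29316948 -2.68019712] 0.02306730793117555 78.6428153514862
```

View pics/s5.png

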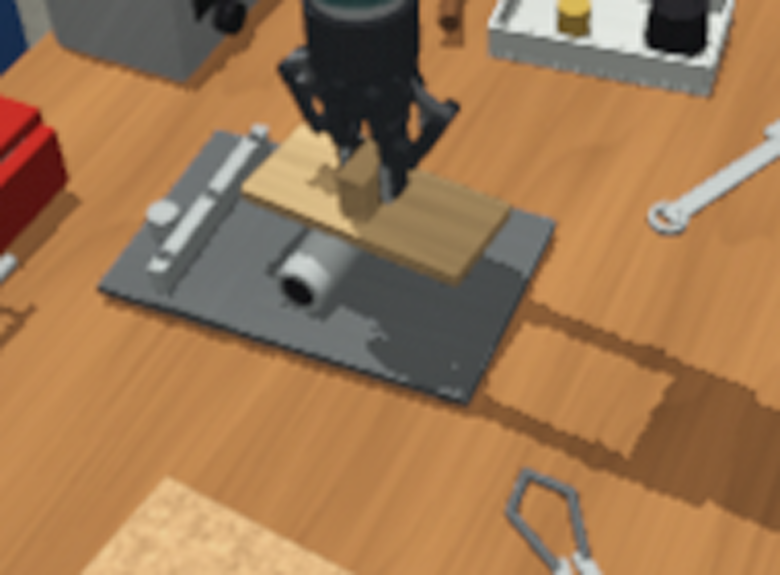

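>>> send_rows:
  increments:
    - {"gripper": 1, "linear": [0, 0, -0.006], "delta_rot": [0, 0, 0]}
    - {"gripper": 1, "linear": [0, 0, -0.013], "delta_rot": [0, 0, 0]}
    - {"gripper": 1, "linear": [0, 0, -0.019], "delta_rot": [0, 0, 0]}
    - {"gripper": 1, "linear": [0, 0, -0.023], "delta_rot": [0, 0, 0]}
    - {"gripper": 1, "linear": [0, 0, -0.025], "delta_rot": [0, 0, 0]}
    - {"gripper": 1, "linear": [0, 0, -0.026], "delta_rot": [0, 0, 0]}
    - {"gripper": 1, "linear": [0, 0, -0.026], "delta_rot": [0, 0, 0]}

```text
clock: 10.55
position: [0.5214, 0.038, 0.0468]
ee_rot: [0.0, 0.739, 0.674, -0.0]
contact_force: [-0.6, 0.4, -2.8]
width: 0.0233
gripper_force: 78.6
```

>>> send_rows:
  increments:
    - {"gripper": 1, "linear": [0, 0, -0.0005], "delta_rot": [0, 0, 0]}
    - {"gripper": 1, "linear": [0, 0, -0.001], "delta_rot": [0, 0, 0]}
    - {"gripper": 1, "linear": [0, 0, -0.0015], "delta_rot": [0, 0, 0]}
    - {"gripper": 1, "linear": [0, 0, -0.002], "delta_rot": [0, 0, 0]}
    - {"gripper": 1, "linear": [0, 0, -0.002], "delta_rot": [0, 0, 0]}
    - {"gripper": 1, "linear": [0, 0, -0.002], "delta_rot": [0, 0, 0]}

```text
clock: 11.15
position: [0.5214, 0.038, 0.0449]
ee_rot: [0.0, 0.739, 0.674, 0.0]
contact_force: [-0.5, 0.1, -3.0]
width: 0.0233
gripper_force: 78.6
```

>>> send_rows:
  increments:
    - {"gripper": 1, "linear": [0, 0, -0.0005], "delta_rot": [0, 0, 0]}
    - {"gripper": 1, "linear": [0, 0, -0.001], "delta_rot": [0, 0, 0]}
    - {"gripper": 1, "linear": [0, 0, -0.0015], "delta_rot": [0, 0, 0]}
    - {"gripper": 1, "linear": [0, 0, -0.0015], "delta_rot": [0, 0, 0]}
    - {"gripper": 1, "linear": [0, 0, -0.0015], "delta_rot": [0, 0, 0]}

```text
clock: 11.65
position: [0.5215, 0.038, 0.0435]
ee_rot: [0.0, 0.739, 0.674, 0.0]
contact_force: [-0.2, -0.1, -2.2]
width: 0.023
gripper_force: 78.6
```

>>> send_rows:
  increments:
    - {"gripper": 1, "linear": [0, 0, -0.0005], "delta_rot": [0, 0, 0]}
    - {"gripper": 1, "linear": [0, 0, -0.001], "delta_rot": [0, 0, 0]}
    - {"gripper": 1, "linear": [0, 0, -0.001], "delta_rot": [0, 0, 0]}
    - {"gripper": 1, "linear": [0, 0, -0.001], "delta_rot": [0, 0, 0]}

```text
clock: 12.05
position: [0.5227, 0.0379, 0.0433]
ee_rot: [0.001, 0.739, 0.674, 0.001]
contact_force: [0.1, 0.3, 5.4]
width: 0.0229
gripper_force: 79.7
```

>>> send_rows:
  increments:
    - {"gripper": 1, "linear": [0.002, 0, 0.0002], "delta_rot": [0, 0, 0.002]}
    - {"gripper": 1, "linear": [0.005, 0.0002, 0.0003], "delta_rot": [0, 0, 0.005]}
    - {"gripper": 1, "linear": [0.009, 0.0004, 0.0003], "delta_rot": [0, 0, 0.009]}
    - {"gripper": 1, "linear": [0.013, 0.0006, 0.0003], "delta_rot": [0, 0, 0.013]}
    - {"gripper": 1, "linear": [0.017, 0.0008, 0.0003], "delta_rot": [0, 0, 0.017]}
    - {"gripper": 1, "linear": [0.02, 0.001, 0.0003], "delta_rot": [0, 0, 0.02]}

```text
clock: 12.65
position: [0.5425, 0.0376, 0.0434]
ee_rot: [0.002, 0.732, 0.682, -0.0]
contact_force: [0.5, -4.2, 6.4]
width: 0.0231
gripper_force: 79.8
```

>>> send_rows:
  increments:
    - {"gripper": 1, "linear": [0.004, -0.001, 0.0003], "delta_rot": [0, 0, 0.004]}
    - {"gripper": 1, "linear": [0.008, -0.0015, 0.0003], "delta_rot": [0, 0, 0.009]}
    - {"gripper": 1, "linear": [0.012, -0.002, 0.0003], "delta_rot": [0, 0, 0.014]}
    - {"gripper": 1, "linear": [0.016, -0.002, 0.0003], "delta_rot": [0, 0, 0.019]}
    - {"gripper": 1, "linear": [0.02, -0.002, 0.0003], "delta_rot": [0, 0, 0.024]}
    - {"gripper": 1, "linear": [0.024, -0.002, 0.0003], "delta_rot": [0, 0, 0.029]}

```text
clock: 13.25
position: [0.5661, 0.0365, 0.0435]
ee_rot: [0.001, 0.722, 0.692, 0.0]
contact_force: [-0.1, -1.3, 5.8]
width: 0.0229
gripper_force: 79.8
```

Run:
```python
from rig import get_state, optics
from h import *
t=optics.get_image("side");p=optics.get_image("top");w=optics.get_image("wrist");s=get_state();print(s["position"],s["contact_force"])
a=cv2.resize(t["pixels"][140:260,150:290],(400,343),interpolation=cv2.INTER_CUBIC)
b=cv2.resize(p["pixels"][110:240,190:290],(264,343),interpolation=cv2.INTER_CUBIC)
cv2.imwrite("pics/s6.png",np.hstack([a,b]))
pickle.dump((t,p,w,s),open("s6.pkl","wb"))
```

```text
[0.56639222 0.03656072 0.04347993] [-0.50369132 -1.14983382  5.64433887]
```

View pics/s6.png

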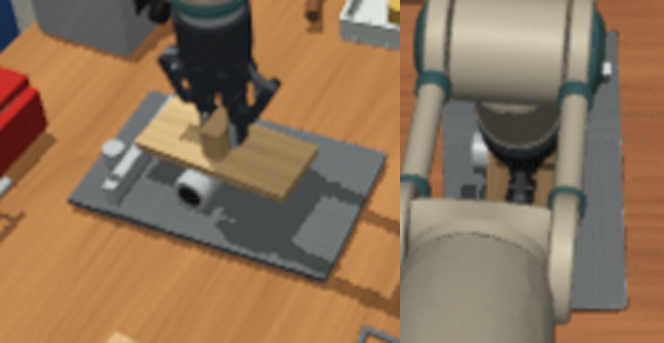

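Side view: the near sleeve end is now at crop (190,190), still under the blade. The float is at about mid-plate and everything else is undisturbed. Now the end's displacement.

Run:
```python
from h import *
np.set_printoptions(precision=4,suppress=True)
d0=pickle.load(open("d0.pkl","rb"));t,p,w,s=pickle.load(open("s6.pkl","rb"))
# dark bore of the near end in the side view
def bore(i,c,n):
    g=cv2.cvtColor(i["pixels"],cv2.COLOR_BGR2GRAY).astype(float);x,y=map(int,c);r=8
    G=g[y-r:y+r+1,x-r:x+r+1];m=np.clip(45-G,0,None);yy,xx=np.mgrid[y-r:y+r+1,x-r:x+r+1]
    c=np.array([(m*xx).sum(),(m*yy).sum()])/m.sum();print(n,c,cast(i,c,.039)[0,:2])
bore(d0["side"],(223,207),"start");bore(t,(216.5,206.5),"now")
b=p["pixels"][155:185,205:232];print(cv2.cvtColor(b,cv2.COLOR_BGR2GRAY)[::2,::2])
```

```text
start [222.0463 210.5919] [0.5602 0.0963]
now [215.7068 208.2085] [0.5823 0.0955]
[[ 93 104 104 104 105 104 104  91  63  57  58  58  59  59]
 [ 99 105 105 106 104 105 103  88  78  58  58  59  59  58]
 [109 106 105 105 106 104 107 108  65  67  59  58  60  58]
 [111 104 106 103 105 105 121 162  67  69  71  61  58  58]
 [115 109 108 106 107 107 137 183 125  31  62  82  68  62]
 [113 102 102 101 101 104 169 220 212  56  32  45  60  85]
 [112 103 102 101 100 102 148 188 189 126  26  26  35  33]
 [109 104 101 101  99 102 131 154 156 135  72  20  17  21]
 [112 104 102 102 101 101 116 128 131 133 101  51  27  16]
 [115 104 102 103 103 101  91  76  80 108 105  85  70  31]
 [116 104 103 102 102 103  99  71  60 110 106 106 101  59]
 [122 105 101 104 101 103 104 102  95 106 105 107 100  81]
 [113 104 103 105 100  94  95 100  92 109 105 103 101  52]
 [113 105 104 103  69  57  58  97  64 105 107 101  97  44]
 [108 105 105 102  64  56  57  93  61 105 107 102  92  31]]
```

>>> send_rows:
  increments:
    - {"gripper": 1, "linear": [0.004, 0, 0.0003], "delta_rot": [0, 0, 0.005]}
    - {"gripper": 1, "linear": [0.008, 0, 0.0004], "delta_rot": [0, 0, 0.01]}
    - {"gripper": 1, "linear": [0.012, 0, 0.0004], "delta_rot": [0, 0, 0.015]}
    - {"gripper": 1, "linear": [0.016, 0, 0.0004], "delta_rot": [0, 0, 0.02]}
    - {"gripper": 1, "linear": [0.02, 0, 0.0004], "delta_rot": [0, 0, 0.025]}
    - {"gripper": 1, "linear": [0.024, 0, 0.0004], "delta_rot": [0, 0, 0.03]}

```text
clock: 14.0
position: [0.5898, 0.0367, 0.0435]
ee_rot: [0.0, 0.711, 0.703, -0.0]
contact_force: [0.2, -3.4, 4.9]
width: 0.023
gripper_force: 79.8
```

>>> send_rows:
  increments:
    - {"gripper": 1, "linear": [0.003, 0, 0.0001], "delta_rot": [0, 0, 0.004]}
    - {"gripper": 1, "linear": [0.006, 0, 0.0002], "delta_rot": [0, 0, 0.008]}
    - {"gripper": 1, "linear": [0.009, 0, 0.0003], "delta_rot": [0, 0, 0.012]}
    - {"gripper": 1, "linear": [0.012, 0, 0.0004], "delta_rot": [0, 0, 0.016]}

```text
clock: 14.4
position: [0.6012, 0.0368, 0.0438]
ee_rot: [-0.0, 0.705, 0.709, -0.0]
contact_force: [-1.1, -3.7, 6.0]
width: 0.0232
gripper_force: 79.8
```

>>> send_rows:
  increments:
    - {"gripper": 1, "linear": [0.003, -0.0003, 0.0003], "delta_rot": [0, 0, 0.004]}
    - {"gripper": 1, "linear": [0.006, -0.0006, 0.0005], "delta_rot": [0, 0, 0.008]}
    - {"gripper": 1, "linear": [0.009, -0.0006, 0.0007], "delta_rot": [0, 0, 0.012]}
    - {"gripper": 1, "linear": [0.012, -0.0006, 0.0008], "delta_rot": [0, 0, 0.016]}

```text
clock: 14.8
position: [0.6133, 0.0366, 0.0443]
ee_rot: [-0.0, 0.7, 0.714, -0.0]
contact_force: [-2.0, -1.6, 2.5]
width: 0.0227
gripper_force: 79.4
```

>>> send_rows:
  increments:
    - {"gripper": 1, "linear": [0.003, 0, 0.00015], "delta_rot": [0, 0, 0.004]}
    - {"gripper": 1, "linear": [0.006, 0, 0.0003], "delta_rot": [0, 0, 0.008]}
    - {"gripper": 1, "linear": [0.009, 0, 0.00045], "delta_rot": [0, 0, 0.012]}
    - {"gripper": 1, "linear": [0.012, 0, 0.0006], "delta_rot": [0, 0, 0.016]}

```text
clock: 15.2
position: [0.6254, 0.0366, 0.0449]
ee_rot: [-0.0, 0.694, 0.72, -0.0]
contact_force: [-1.2, -0.4, 0.4]
width: 0.0229
gripper_force: 79.2
```

>>> send_rows:
  increments:
    - {"gripper": 1, "linear": [0.003, 0, 0.0], "delta_rot": [0, 0, 0.004]}
    - {"gripper": 1, "linear": [0.006, 0, 0.0001], "delta_rot": [0, 0, 0.008]}
    - {"gripper": 1, "linear": [0.009, 0, 0.0002], "delta_rot": [0, 0, 0.012]}
    - {"gripper": 1, "linear": [0.012, 0, 0.0003], "delta_rot": [0, 0, 0.016]}

```text
clock: 15.6
position: [0.6376, 0.0367, 0.0454]
ee_rot: [-0.0, 0.688, 0.725, 0.0]
contact_force: [-0.4, -0.7, -0.0]
width: 0.0236
gripper_force: 79.2
```

>>> send_rows:
  increments:
    - {"gripper": 1, "linear": [0.003, 0, -0.0002], "delta_rot": [0, 0, 0.004]}
    - {"gripper": 1, "linear": [0.006, 0.0002, -0.0003], "delta_rot": [0, 0, 0.008]}
    - {"gripper": 1, "linear": [0.009, 0.0004, -0.0004], "delta_rot": [0, 0, 0.012]}
    - {"gripper": 1, "linear": [0.012, 0.0006, -0.0004], "delta_rot": [0, 0, 0.016]}

```text
clock: 16.0
position: [0.65, 0.0369, 0.0455]
ee_rot: [0.0, 0.683, 0.731, 0.0]
contact_force: [-0.6, -1.3, 3.4]
width: 0.0232
gripper_force: 79.5
```

Run:
```python
from rig import get_state, optics
from h import *
np.set_printoptions(precision=4,suppress=True)
t=optics.get_image("side");p=optics.get_image("top");s=get_state();print(s["position"],s["contact_force"])
g=cv2.cvtColor(t["pixels"],cv2.COLOR_BGR2GRAY).astype(float)
K=t["K"];Rm=R.from_rotvec(np.ravel(t["rvec"]))
w=np.array([[.615,.0955,.041],[.674,.035,.04]]);px=cv2.projectPoints(w,np.ravel(t["rvec"]),np.ravel(t["tvec"]),K,None)[0][:,0];print(px)
x,y=px[0].astype(int);r=8;G=g[y-r:y+r+1,x-r:x+r+1];m=np.clip(45-G,0,None);yy,xx=np.mgrid[y-r:y+r+1,x-r:x+r+1]
c=np.array([(m*xx).sum(),(m*yy).sum()])/m.sum();print(c,cast(t,c,.041)[0,:2])
a=cv2.resize(t["pixels"][140:240,150:280],(520,400),interpolation=cv2.INTER_CUBIC)
b=cv2.resize(p["pixels"][110:210,195:255],(240,400),interpolation=cv2.INTER_CUBIC)
cv2.imwrite("pics/s7.png",np.hstack([a,b]))
```

```text
[0.6504 0.0369 0.0455] [ 0.4769 -1.1574  4.7528]
[[206.2112 204.5578]
 [200.0078 186.5995]]
[204.3519 203.3973] [0.6227 0.0936]
```

View pics/s7.png

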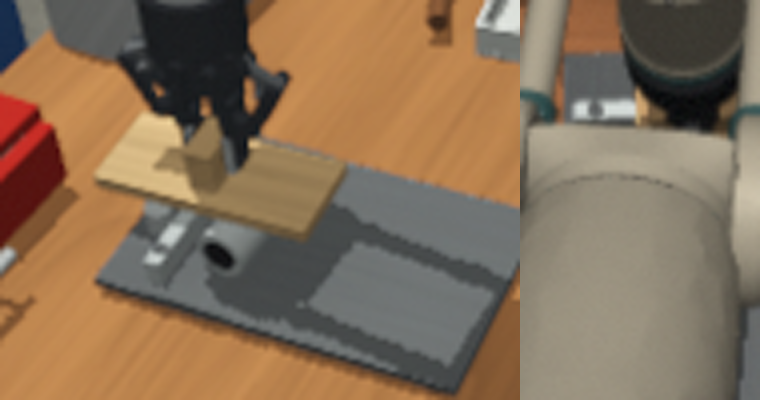

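Side view: the sleeve's near end is about 15 mm short of the rail, and the blade overhangs the rail clear of it. I'll continue slowly with a little more yaw.

>>> send_rows:
  increments:
    - {"gripper": 1, "linear": [0.003, 0.0001, 0.0001], "delta_rot": [0, 0, 0.006]}
    - {"gripper": 1, "linear": [0.006, 0.0002, 0.0002], "delta_rot": [0, 0, 0.012]}
    - {"gripper": 1, "linear": [0.009, 0.0003, 0.0002], "delta_rot": [0, 0, 0.018]}
    - {"gripper": 1, "linear": [0.012, 0.0004, 0.0002], "delta_rot": [0, 0, 0.024]}
    - {"gripper": 1, "linear": [0.015, 0.0005, 0.0002], "delta_rot": [0, 0, 0.03]}
    - {"gripper": 1, "linear": [0.018, 0.0006, 0.0002], "delta_rot": [0, 0, 0.036]}

```text
clock: 16.7
position: [0.6677, 0.0377, 0.0455]
ee_rot: [0.0, 0.669, 0.743, 0.0]
contact_force: [-0.7, -0.0, 5.3]
width: 0.0233
gripper_force: 79.7
```

>>> send_rows:
  increments:
    - {"gripper": 1, "linear": [0.002, 0.0001, 0], "delta_rot": [0, 0, 0.004]}
    - {"gripper": 1, "linear": [0.004, 0.0002, 0], "delta_rot": [0, 0, 0.008]}
    - {"gripper": 1, "linear": [0.006, 0.0003, 0], "delta_rot": [0, 0, 0.012]}
    - {"gripper": 1, "linear": [0.008, 0.0004, 0], "delta_rot": [0, 0, 0.016]}

```text
clock: 17.1
position: [0.6757, 0.0382, 0.0454]
ee_rot: [-0.0, 0.663, 0.748, 0.0]
contact_force: [-0.9, -0.9, 5.4]
width: 0.0229
gripper_force: 79.7
```

>>> send_rows:
  increments:
    - {"gripper": 1, "linear": [0.001, 0.0001, 0.0001], "delta_rot": [0, 0, 0.001]}
    - {"gripper": 1, "linear": [0.0025, 0.0002, 0.0002], "delta_rot": [0, 0, 0.002]}
    - {"gripper": 1, "linear": [0.004, 0.0003, 0.0002], "delta_rot": [0, 0, 0.004]}
    - {"gripper": 1, "linear": [0.0055, 0.0004, 0.0002], "delta_rot": [0, 0, 0.006]}

```text
clock: 17.5
position: [0.6809, 0.0383, 0.0454]
ee_rot: [0.0, 0.661, 0.75, -0.0]
contact_force: [0.3, -0.8, 3.9]
width: 0.023
gripper_force: 79.7
```

>>> send_rows:
  increments:
    - {"gripper": 1, "linear": [0.001, 0.0001, 0], "delta_rot": [0, 0, 0.001]}
    - {"gripper": 1, "linear": [0.0025, 0.0002, 0], "delta_rot": [0, 0, 0.002]}
    - {"gripper": 1, "linear": [0.004, 0.0003, 0], "delta_rot": [0, 0, 0.004]}
    - {"gripper": 1, "linear": [0.005, 0.0004, 0], "delta_rot": [0, 0, 0.006]}

```text
clock: 17.9
position: [0.6846, 0.0386, 0.0453]
ee_rot: [-0.001, 0.659, 0.752, -0.001]
contact_force: [-2.0, -2.0, 5.1]
width: 0.0233
gripper_force: 79.7
```

>>> send_rows:
  increments:
    - {"gripper": 1, "linear": [0.0008, 0, 0], "delta_rot": [0, 0, 0.002]}
    - {"gripper": 1, "linear": [0.0015, 0, 0], "delta_rot": [0, 0, 0.004]}
    - {"gripper": 1, "linear": [0.002, 0, 0], "delta_rot": [0, 0, 0.006]}
    - {"gripper": 1, "linear": [0.0025, 0, 0], "delta_rot": [0, 0, 0.008]}

```text
clock: 18.3
position: [0.6867, 0.039, 0.0452]
ee_rot: [-0.001, 0.656, 0.755, -0.001]
contact_force: [-2.0, -0.7, 4.4]
width: 0.0229
gripper_force: 79.7
```

```bash
cat > look.py <<'E'
from rig import get_state, optics
from h import *
import sys
np.set_printoptions(precision=4,suppress=True)
t=optics.get_image("side");s=get_state();print(s["position"],s["contact_force"],s["moment"])
g=cv2.cvtColor(t["pixels"],cv2.COLOR_BGR2GRAY).astype(float)
px=cv2.projectPoints(np.array([[.639,.094,.041]]),np.ravel(t["rvec"]),np.ravel(t["tvec"]),t["K"],None)[0][0,0]
x,y=px.astype(int);r=7;G=g[y-r:y+r+1,x-r:x+r+1];m=np.clip(45-G,0,None);yy,xx=np.mgrid[y-r:y+r+1,x-r:x+r+1]
c=np.array([(m*xx).sum(),(m*yy).sum()])/m.sum();w=cast(t,c,.041)[0,:2]
print(c,w,"marver x of left end",(w-[.567,.032])@[np.cos(.0454),np.sin(.0454)])
E
python3 look.py
```

```text
[0.6868 0.0391 0.0452] [-2.2763 -0.8575  4.8131] [-0.0982  0.8993  0.0773]
[199.7148 201.7993] [0.6391 0.0935] marver x of left end 0.07482450155217095
```

>>> send_rows:
  increments:
    - {"gripper": 1, "linear": [0.001, 0, 0], "delta_rot": [0, 0, 0.003]}
    - {"gripper": 1, "linear": [0.002, 0, 0], "delta_rot": [0, 0, 0.006]}
    - {"gripper": 1, "linear": [0.003, 0, 0], "delta_rot": [0, 0, 0.009]}
    - {"gripper": 1, "linear": [0.004, 0.0001, 0], "delta_rot": [0, 0, 0.012]}
    - {"gripper": 1, "linear": [0.004, 0.0001, 0], "delta_rot": [0, 0, 0.012]}

```text
clock: 18.85
position: [0.6912, 0.0395, 0.0453]
ee_rot: [-0.001, 0.651, 0.759, -0.0]
contact_force: [-3.1, 0.6, 5.6]
width: 0.0229
gripper_force: 79.7
```

```bash
python3 look.py
```

```text
[0.6912 0.0395 0.0453] [-2.2585  0.4684  5.2019] [0.0288 0.8164 0.0567]
[199.8375 201.7973] [0.6388 0.0934] marver x of left end 0.07447829016767174
```

>>> send_rows:
  increments:
    - {"gripper": 1, "linear": [0.001, 0, 0], "delta_rot": [0, 0, 0.004]}
    - {"gripper": 1, "linear": [0.002, 0, 0], "delta_rot": [0, 0, 0.008]}
    - {"gripper": 1, "linear": [0.003, 0.0001, 0], "delta_rot": [0, 0, 0.012]}
    - {"gripper": 1, "linear": [0.004, 0.0001, 0], "delta_rot": [0, 0, 0.015]}
    - {"gripper": 1, "linear": [0.005, 0.0002, 0], "delta_rot": [0, 0, 0.015]}
    - {"gripper": 1, "linear": [0.005, 0.0002, 0], "delta_rot": [0, 0, 0.015]}
    - {"gripper": 1, "linear": [0.005, 0.0002, 0], "delta_rot": [0, 0, 0.015]}

```text
clock: 19.6
position: [0.6962, 0.0393, 0.0452]
ee_rot: [-0.001, 0.646, 0.764, -0.001]
contact_force: [-3.7, -0.6, 4.6]
width: 0.0229
gripper_force: 79.6
```

```bash
python3 look.py
python3 - <<'E'
from rig import optics
from h import *
p=optics.get_image("top")["pixels"][100:200,190:300];w=optics.get_image("wrist")["pixels"]
cv2.imwrite("pics/s8.png",np.hstack([cv2.resize(p,(385,350),interpolation=cv2.INTER_CUBIC),cv2.resize(w,(415,350))]))
E
```

```text
[0.6962 0.0393 0.0452] [-3.473   0.9113  5.465 ] [ 0.0628  1.1192 -0.0149]
[199.9213 201.7239] [0.6387 0.093 ] marver x of left end 0.0743891519651843
```

View pics/s8.png

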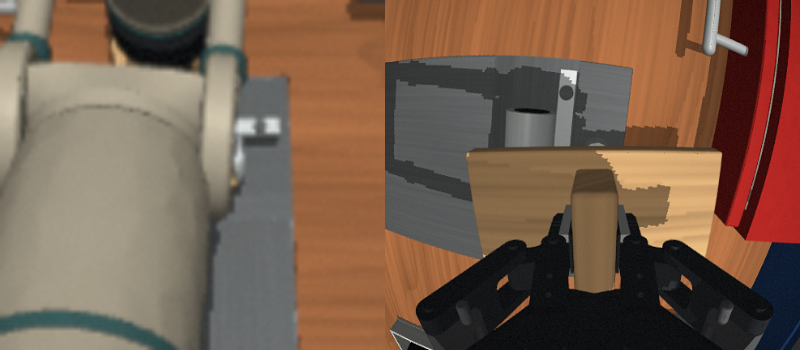

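The top view shows the sleeve's right end right up against the rail at (240,150). The wrist view shows its side parallel to and touching the rail at column 557. It is pressed home, so I'll lift off gently.

>>> send_rows:
  increments:
    - {"gripper": 1, "linear": [0, 0, 0.0003], "delta_rot": [0, 0, 0]}
    - {"gripper": 1, "linear": [0, 0, 0.0007], "delta_rot": [0, 0, 0]}
    - {"gripper": 1, "linear": [0, 0, 0.0012], "delta_rot": [0, 0, 0]}
    - {"gripper": 1, "linear": [0, 0, 0.002], "delta_rot": [0, 0, 0]}
    - {"gripper": 1, "linear": [0, 0, 0.006], "delta_rot": [0, 0, 0]}
    - {"gripper": 1, "linear": [0, 0, 0.016], "delta_rot": [0, 0, 0]}
    - {"gripper": 1, "linear": [0, 0, 0.032], "delta_rot": [0, 0, 0]}
    - {"gripper": 1, "linear": [0, 0, 0.05], "delta_rot": [0, 0, 0]}

```text
clock: 20.55
position: [0.6974, 0.0391, 0.0963]
ee_rot: [0.0, 0.646, 0.764, -0.0]
contact_force: [0.3, -0.4, -3.1]
width: 0.0227
gripper_force: 78.5
```

>>> send_rows:
  increments:
    - {"gripper": 1, "linear": [-0.015, 0.02, 0.01], "delta_rot": [0, 0, -0.03]}
    - {"gripper": 1, "linear": [-0.04, 0.05, 0.015], "delta_rot": [0, 0, -0.08]}
    - {"gripper": 1, "linear": [-0.065, 0.085, 0.015], "delta_rot": [0, 0, -0.13]}
    - {"gripper": 1, "linear": [-0.09, 0.12, 0.015], "delta_rot": [0, 0, -0.18]}
    - {"gripper": 1, "linear": [-0.115, 0.155, 0.015], "delta_rot": [0, 0, -0.23]}
    - {"gripper": 1, "linear": [-0.14, 0.19, 0.015], "delta_rot": [0, 0, -0.26]}
    - {"gripper": 1, "linear": [-0.165, 0.225, 0.015], "delta_rot": [0, 0, -0.26]}
    - {"gripper": 1, "linear": [-0.185, 0.25, 0.015], "delta_rot": [0, 0, -0.26]}

```text
clock: 21.35
position: [0.5112, 0.2914, 0.1117]
ee_rot: [-0.0, 0.739, 0.674, 0.001]
contact_force: [0.5, 1.2, -2.4]
width: 0.023
gripper_force: 78.8
```

>>> send_rows:
  increments:
    - {"gripper": 1, "linear": [-0.015, 0.02, 0], "delta_rot": [0, 0, 0]}
    - {"gripper": 1, "linear": [-0.025, 0.028, 0], "delta_rot": [0, 0, 0]}
    - {"gripper": 1, "linear": [-0.028, 0.03, 0], "delta_rot": [0, 0, 0]}
    - {"gripper": 1, "linear": [-0.028, 0.03, 0], "delta_rot": [0, 0, 0]}
    - {"gripper": 1, "linear": [-0.028, 0.03, 0], "delta_rot": [0, 0, 0]}

```text
clock: 21.85
position: [0.4855, 0.3182, 0.1108]
ee_rot: [0.001, 0.74, 0.673, 0.0]
contact_force: [-0.4, -0.2, -2.7]
width: 0.0228
gripper_force: 78.8
```

Run:
```python
from rig import get_state, optics
from h import *
s=get_state();w=optics.get_image("wrist");p=optics.get_image("top");print(s["position"],s["ee_rot"],s["contact_force"])
pickle.dump((w,p,s),open("s9.pkl","wb"))
a=cv2.resize(p["pixels"][105:240,90:295],(455,300),interpolation=cv2.INTER_CUBIC)
cv2.imwrite("pics/s9.png",np.hstack([a,cv2.resize(w["pixels"],(345,300))]))
im=p["pixels"];hsv=cv2.cvtColor(im,cv2.COLOR_BGR2HSV)
m=((hsv[...,1]<70)&(hsv[...,2]>125)).astype(np.uint8)*255
roi=np.zeros_like(m);roi[138:162,212:268]=255
for c in cv2.findContours(m&roi,0,1)[0]:
    if cv2.contourArea(c)>40: print(cv2.boundingRect(c),cv2.minAreaRect(cast(p,c.reshape(-1,2),.042)[:,:2].astype(np.float32)*1000))
```

```text
[0.48548834 0.31819239 0.11075812] [5.54119996e-04 7.39544013e-01 6.73107893e-01 3.31430106e-04] [-0.35150028 -0.17356197 -2.73971353]
(212, 138, 51, 14) ((644.8602294921875, 41.2220458984375), (37.24674987792969, 139.21995544433594), 1.0495778322219849)
```

View pics/s9.png

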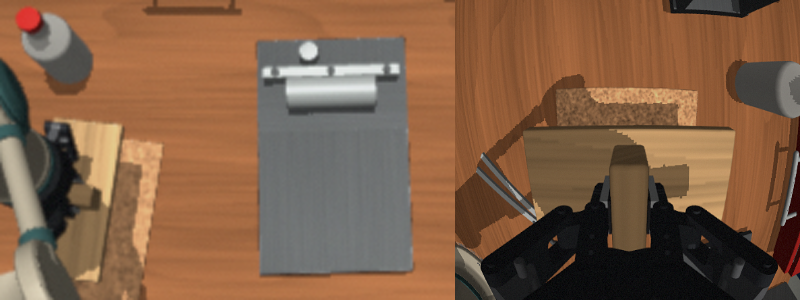

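The sleeve lies parallel against the rail (crop (287–377, 78–110)) and the float is over the mat. Now I'll lower it.

>>> send_rows:
  increments:
    - {"gripper": 1, "linear": [-0.002, 0.001, -0.02], "delta_rot": [0, 0, 0]}
    - {"gripper": 1, "linear": [-0.003, 0.001, -0.05], "delta_rot": [0, 0, 0]}
    - {"gripper": 1, "linear": [-0.003, 0.001, -0.08], "delta_rot": [0, 0, 0]}
    - {"gripper": 1, "linear": [-0.003, 0.001, -0.1], "delta_rot": [0, 0, 0]}
    - {"gripper": 1, "linear": [-0.003, 0.001, -0.112], "delta_rot": [0, 0, 0]}
    - {"gripper": 1, "linear": [-0.003, 0.001, -0.118], "delta_rot": [0, 0, 0]}
    - {"gripper": 1, "linear": [-0.003, 0.001, -0.12], "delta_rot": [0, 0, 0]}
    - {"gripper": 1, "linear": [-0.003, 0.001, -0.121], "delta_rot": [0, 0, 0]}

```text
clock: 22.75
position: [0.4823, 0.3204, -0.0098]
ee_rot: [0.0, 0.739, 0.673, 0.001]
contact_force: [0.4, 0.5, -3.2]
width: 0.0226
gripper_force: 78.8
```

>>> send_rows:
  increments:
    - {"gripper": 1, "linear": [0, 0, -0.0005], "delta_rot": [0, 0, 0]}
    - {"gripper": 1, "linear": [0, 0, -0.001], "delta_rot": [0, 0, 0]}
    - {"gripper": 1, "linear": [0, 0, -0.0015], "delta_rot": [0, 0, 0]}
    - {"gripper": 1, "linear": [0, 0, -0.0015], "delta_rot": [0, 0, 0]}

```text
clock: 23.15
position: [0.4816, 0.3203, -0.0116]
ee_rot: [0.0, 0.739, 0.674, 0.0]
contact_force: [0.9, 0.1, -2.0]
width: 0.0228
gripper_force: 78.9
```

Just about touching; a further 0.5 mm, then open and lift.

>>> send_rows:
  increments:
    - {"gripper": 1, "linear": [0, 0, -0.0004], "delta_rot": [0, 0, 0]}
    - {"gripper": 1, "linear": [0, 0, -0.0006], "delta_rot": [0, 0, 0]}
    - {"gripper": 1, "linear": [0, 0, -0.0006], "delta_rot": [0, 0, 0]}

```text
clock: 23.45
position: [0.4816, 0.3202, -0.0117]
ee_rot: [0.0, 0.739, 0.673, 0.0]
contact_force: [-1.6, -0.2, 4.1]
width: 0.023
gripper_force: 79.7
```

>>> send_rows:
  increments:
    - {"gripper": 0.3, "linear": [0, 0, 0], "delta_rot": [0, 0, 0]}
    - {"gripper": 0, "linear": [0, 0, 0.0005], "delta_rot": [0, 0, 0]}
    - {"gripper": -0.3, "linear": [0, 0, 0.001], "delta_rot": [0, 0, 0]}
    - {"gripper": -0.5, "linear": [0, 0, 0.002], "delta_rot": [0, 0, 0]}
    - {"gripper": -0.5, "linear": [0, 0, 0.004], "delta_rot": [0, 0, 0]}

```text
clock: 23.95
position: [0.4813, 0.32, -0.0087]
ee_rot: [-0.0, 0.739, 0.673, -0.0]
contact_force: [0.2, 0.3, -0.2]
width: 0.0641
gripper_force: 0.0
```

>>> send_rows:
  increments:
    - {"gripper": -0.5, "linear": [0, 0, 0.01], "delta_rot": [0, 0, 0]}
    - {"gripper": -0.5, "linear": [0, 0, 0.03], "delta_rot": [0, 0, 0]}
    - {"gripper": -0.5, "linear": [0, 0, 0.06], "delta_rot": [0, 0, 0]}
    - {"gripper": -0.5, "linear": [0, 0, 0.1], "delta_rot": [0, 0, 0]}
    - {"gripper": -0.5, "linear": [0, 0, 0.14], "delta_rot": [0, 0, 0]}
    - {"gripper": -0.5, "linear": [0, 0, 0.17], "delta_rot": [0, 0, 0]}
    - {"gripper": -0.5, "linear": [0, 0, 0.19], "delta_rot": [0, 0, 0]}
    - {"gripper": -0.5, "linear": [0, 0, 0.19], "delta_rot": [0, 0, 0]}

```text
clock: 24.75
position: [0.4834, 0.3212, 0.1858]
ee_rot: [0.001, 0.739, 0.673, 0.004]
contact_force: [0.0, 1.0, 0.6]
width: 0.064
gripper_force: 0.0
```

Run:
```python
from rig import get_state, optics
from h import *
s=get_state();w=optics.get_image("wrist");print(s["position"],s["width"],s["contact_force"])
cv2.imwrite("pics/s10.png",cv2.resize(w["pixels"],(640,480)))
```

```text
[0.4834395  0.32118467 0.18577486] 0.0640049154756521 [0.01575274 0.96686871 0.64198844]
```

View pics/s10.png

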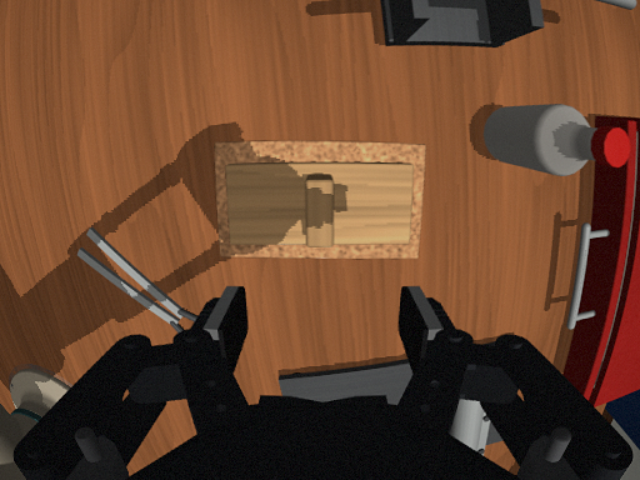

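The float lies flat and centred on the mat at (320,205), released, and the gripper is clear of it.

```bash
python3 -c "
from rig import sign_off
print(sign_off())"
```

```text
the job is handed in; nothing more can be done
None
```

I rolled the sleeve home and held it against the rail, where it looked square in the top view, then set the float back flat and released on the middle of its mat; I've handed the job in, but no verdict came back.

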